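# Open the olive jar at the take-away pass

### The job

Someone left a dip cup standing on the cap of the olive jar: move it off by nesting it squarely into the top of the stack of steel cups and let go of it. Then unscrew the jar's tight red cap anticlockwise while the holder braces the jar, stopping once the thread lets go, and lift it straight up, without pulling the jar up out of its holder. Finish still gripping the cap, level and still, about 3 cm above the open jar's mouth, with everything else left standing where it was.

Things in the scene. Friction and masses are not known exactly. Their poses are not given: they have to be found in the camera images.
- loose_cup: Steel dip cup (blue line round its band) left standing upright on the jar's red cap, within 4 mm of its centre. 58 mm tall, 60 g: an upright band 62 mm across runs round its top 16 mm, below it the wall tapers to a 31 mm foot. Origin at the centre of its underside, z up, rim 58 mm above. Nested, its band rests on the lower cup's rim, so it stands 16 mm above that cup, with 1 to 2.5 mm side play.
- stack_top: Upper cup of the stack of two like steel cups, same shape and size as the loose cup, its origin 16 mm and its rim 74 mm above the table. Origin at the centre of its underside, z up. The loose cup nests in it.
- stack_bottom: Lower cup of the stack of two, same shape and size, standing loose on the table, on the robot's left or right (the holder on the other). Origin at the centre of its underside, z up.
- holder: Dark steel holder fixed to the table, 85 x 85 mm, 42 mm tall, on a flat foot 130 mm long: a square pocket 69 mm wide, floor 8 mm above the table, that braces the jar so that it cannot turn. Origin at the centre of its underside; x and y along its sides; yaw within 30 degrees of the robot's.
- jar: Square clear-glass jar of green olives, 66 x 66 mm, 80 mm tall to its shoulder, about 450 g. It stands loose in the holder with 1.5 mm play each side (can turn about 4 degrees). Origin at the centre of its underside, 8 mm above the table. Pulling the cap before the thread lets go lifts the jar out of the holder.
- jar_mouth (a point): Centre of the rim of the jar's round neck (43 mm across), 106 mm above the jar's origin, hidden under the cap at first. In it a springy white seal disc, which pushes the screwed-on cap up with 17 to 28 N; with the cap off it stands up to 7 mm above this rim.
- cap: Round red screw cap, dark ribs, a white radial mark on its flat top along +x. 62 mm across, 24 mm tall, 50 g. Origin at the centre of its open underside, z up; screwed on it is 97 mm above the table (89 above the jar's origin), 9 mm clear of the glass shoulder, so fingers can reach just below it. Three inner lugs hold it under the jar's thread; see point cap_top for turning.
- cap_top (a point): Centre of the cap's flat top, 24 mm above its underside, 121 mm above the table at first. Turned anticlockwise seen from above the cap rises 2.5 mm per 60 degrees and comes free 45 to 62 degrees from its start; up to 85 degrees it still lifts straight off, so turn about 75, in one grasp, and not past 120. It takes about 0.5 N m: grip it with 20 N or more (50 is fine).
- cap_mark (a point): Outer end of the white mark on the cap's top, 28 mm from its axis along its +x and 24 mm above its underside; it shows how far the cap has turned. At first it points along the jar's +x, within 6 degrees.
- ketchup: Red squeeze bottle with a pointed nozzle, 58 mm across, 158 mm tall. Origin at the centre of its underside. To be left alone.
- mustard: Yellow squeeze bottle with a pointed nozzle, 58 mm across, 158 mm tall. Origin at the centre of its underside. To be left alone.
- capers: Small round green-glass jar with a white lid and paper label, 64 mm across, 105 mm tall. Origin at the centre of its underside. To be left alone.
- shaker: Small steel salt shaker, 44 mm across, 88 mm tall. Origin at the centre of its underside. To be left alone.
- foil_tray: Empty open aluminium foil tray, 130 x 180 mm, 40 mm tall. Origin at the centre of its underside. To be left alone.
- meal_box: Closed brown card take-away box, 130 x 150 mm, 72 mm tall. Origin at the centre of its underside. To be left alone.
Not all that is in view belongs to the job. Several things have the shape of the holder; the one meant has the colours described above. What is shaped like the cap but yellow is not meant.

How it is judged:
On the way, in this order (a step that is already met when the one before it is completed fails the run):
1. the loose cup is nested in the top cup of the stack, upright and let go (horizontal distance between loose_cup and stack_top below 0.005 m and z of loose_cup in the frame of stack_top between 0.012 and 0.02 m and horizontal distance between stack_top and stack_bottom below 0.005 m and z of stack_top in the frame of stack_bottom below 0.02 m and angle between loose_cup's own z axis and vertical below 0.1 rad and angle between stack_bottom's own z axis and vertical below 0.05 rad and contact force between the fingers and loose_cup below 0.1 N), for 0.2 s.
2. the cap is unscrewed far enough that the thread has let go, still on the seated jar (angle between the x axis of cap and the x axis of jar, either way round above 0.78 rad and z of cap in the frame of jar below 0.105 m and z of jar in the frame of holder below 0.016 m and horizontal distance between jar and holder below 0.006 m and angle between jar's own z axis and vertical below 0.08 rad), for 0.1 s.
At the end, for the whole second after the job is handed in: The gripper holds the cap still, level within 0.2 rad, off the jar, underside 12 to 69 mm above the neck rim, within 20 mm of centred; the jar is upright in its holder (raised under 8 mm); the loose cup is let go and nested in the stack within 5 mm of concentric, 12 to 20 mm above the next (all of step 1 and z of cap in the frame of jar between 0.118 and 0.175 m and horizontal distance between cap and jar below 0.02 m and angle between cap's own z axis and vertical below 0.2 rad and contact force between the fingers and cap above 2 N and contact force between cap and jar below 0.05 N and contact force between cap and loose_cup below 0.05 N and linear speed of cap below 0.03 m/s and z of jar in the frame of holder below 0.016 m and horizontal distance between jar and holder below 0.006 m and angle between jar's own z axis and vertical below 0.08 rad); the arm keeps its last pose, push and grip.
It fails at once if the cap is turned on far past the point where the thread lets go (over about 135 degrees) while still on the jar (x of cap_mark in the frame of jar below -0.02 m and z of cap in the frame of jar below 0.105 m).
It fails at once if the jar is pulled up out of its holder, or tipped (z of jar in the frame of holder above 0.024 m or angle between jar's own z axis and vertical above 0.2 rad).
It fails at once if the stack of cups is knocked over or shoved more than 40 mm (angle between stack_bottom's own z axis and vertical above 0.5 rad or distance of stack_bottom from where it was at the start of the episode above 0.04 m).
It fails at once if a bystander (bottles, other jar, shaker, foil tray, card box) is moved more than 30 mm or tipped (distance of any of ketchup, mustard, capers, shaker, foil_tray, meal_box from where it was at the start of the episode above 0.03 m or angle between any of ketchup, mustard, capers, shaker, foil_tray, meal_box's own z axis and vertical above 0.4 rad).
It also fails if it takes over 54 s, if anything falls off the work surface, if the arm or the gripper's body presses on something with over 40 N, if the wrist force passes 120 N, or if a joint passes its speed limit or range.

### The arm

A 7-joint arm with a two-finger parallel gripper is mounted at the origin on the work surface. World frame = base frame: x ahead of the robot, y to its left, z up, the work surface at z = 0. Lengths are in m, angles in rad, forces in N, time in s.
With the tool pointing down it reaches from about 0.4 to 0.85 m from the base axis. Payload 4.4 kg.
Tool frame: the origin (TCP) lies at the centre of the arm's flange, where the gripper is bolted on; the fingertips stand 199 mm ahead of it and the grasp point (between the pads) lies 180 mm ahead of it; z points along the fingers, y is the line along which they close (so a half turn about z gives the same grasp; the last joint's range is limited). The gripper opens to 94 mm and grips with 3 to 60 N. Pads are 16 mm wide; open, the fingers measure 119 mm over their backs; the gripper's body (75 mm by 177 mm) begins 78 mm behind the grasp point.
Start: joints at [1.22, 0.628, 0.038, 1.517, -0.027, 0.996, -0.02], TCP at [0.183, -0.624, 0.405] pointing down, gripper open.
Joint ranges: [-3.06, 3.06], [-0.37, 2.12], [-1.25, 1.32], [0.18, 2.47], [-1.1, 4.24], [0.23, 1.98], [-2.94, 2.94]. Speed limits (rad/s): [2.57, 2.57, 3.14, 3.14, 3.14, 3.14, 3.14].

### API

Orientations are given as a 3x3 rotation matrix whose columns are the frame's x, y, z axes.
In Python, from plant import observe, read_camera, close_job gives the robot as it stands.
- The arm moves only by the shell command python3 -m pendant 'ROWS' [FORCE]. ROWS is JSON, a list of rows, each an object of numbers: "claw": the finger opening in mm, from 0 to 94; "tx", "ty", "tz": the shift along the world's x, y, z in units of 60 mm (1.0 is 60 mm); "ax", "ay", "az": the turn, a rotation vector about the world's x, y, z in units of 6 degrees (1.0 is 6 degrees). In form: [{"claw": .., "tx": .., "ty": .., "tz": .., "ax": .., "ay": .., "az": ..}, ...]. A call has 1 to 8 rows; each row shifts and turns the commanded pose from where the row before left it; what a row does not reach is not made up. A row lasts 1/8 s, in which the tool goes at most 62.5 mm and 10.7 degrees, less where a joint would pass 70% of its speed; a pose out of reach is approached as far as the arm can. A call is refused whole if a number of a shift passes 1 or a number of a turn 1, either way. A call with a gripper value outside its range is refused whole. The fingers move at their own pace and stop on an object; FORCE is the grip in N (left out, the last holds). Time passes only in rows, so rows that do not move let the fingers close. It gives the time, the measured TCP pose, the force, the opening and the grip force at its end, in the units of the state.
- observe(): the state, without advancing time (a new reading comes with each control period).
- read_camera(name): name is "scene" or "top"; returns a dict with "image" (480x640x3 uint8, red, green, blue), "fx", "fy", "cx", "cy" (pixels), "dist" ([k1, k2, p1, p2, k3] as OpenCV has them; the pictures are not rectified), "cam_to_world" (4x4, takes a point from camera to world coordinates). Camera axes: x right, y down, z forward; pixel columns grow to the right and rows downward; lengths in m; the calibration is good to about 2 mm. A picture is of the moment at which its call begins. There is no depth.
- close_job(): hands the job in; it is judged then, once.
The state is a dict: "time": time; "q": joint angles; "qvel": joint speeds; "joint_torque": joint torques, N m; "tcp_pos": TCP position; "tcp_rot": TCP orientation; "wrist_force": force on the tool from outside, world axes, zero at the start; "moment": the same for the moment, N m; "gripper_width": opening from 0.0 (shut) to 1.0 (fully open); "grasp_force": force on a finger pad.
Only numpy, scipy, OpenCV 4.12 (cv2) and the standard library are available. Lean on these libraries where they do the work, as an engineer would, in place of code of your own. Each camera call takes 0.05 s, during which the arm holds its last target. There are 200 camera calls.

## Working session

There is one attempt and no reset: what is moved stays moved. The work goes in short steps, Python scripts to look and compute and a shell command to move; the robot and the scene stay as the last step left them, time stands still between calls to the robot, and variables do not carry over. Pictures are saved under pics/ and viewed, at most 10 in all, crops included, and the job is handed in when it is done.

```bash
mkdir -p pics; ls; cat > h.py <<'E'
import numpy as np, cv2
from plant import observe, read_camera
def snap(n,f):
    c=read_camera(n); cv2.imwrite('pics/'+f,c['image'][:,:,::-1]); return c
def K(c): return np.array([[c['fx'],0,c['cx']],[0,c['fy'],c['cy']],[0,0,1.]])
def ray(c,uv,z):
    p=cv2.undistortPoints(np.array(uv,float).reshape(-1,1,2),K(c),np.array(c['dist'],float))[:,0]
    T=np.array(c['cam_to_world']); d=np.c_[p,np.ones(len(p))]@T[:3,:3].T; o=T[:3,3]
    return o+d*((z-o[2])/d[:,2])[:,None]
def proj(c,P):
    T=np.linalg.inv(np.array(c['cam_to_world'])); 
    return cv2.projectPoints(np.array(P,float).reshape(-1,1,3),cv2.Rodrigues(T[:3,:3])[0],T[:3,3],K(c),np.array(c['dist'],float))[0][:,0]
E
python3 - <<'E'
from h import *
for n in('scene','top'):
    c=snap(n,n+'0.png'); print(n,c['fx'],np.round(c['cam_to_world'],3).tolist())
o=observe(); print(o['time'],o['tcp_pos'],np.round(o['tcp_rot'],3).tolist())
E
```

```text
pics
scene 459.16019811435575 [[0.571, 0.447, -0.688, 1.385], [0.821, -0.32, 0.473, -0.533], [-0.009, -0.835, -0.55, 0.722], [0.0, 0.0, 0.0, 1.0]]
top 463.2347419358639 [[-0.012, -0.991, 0.132, 0.449], [-1.0, 0.015, 0.017, -0.012], [-0.018, -0.131, -0.991, 1.361], [0.0, 0.0, 0.0, 1.0]]
0.1 [ 0.18258058 -0.62356094  0.40386305] [[0.96, 0.281, -0.0], [0.281, -0.96, 0.002], [-0.0, -0.002, -1.0]]
```

View pics/top0.png

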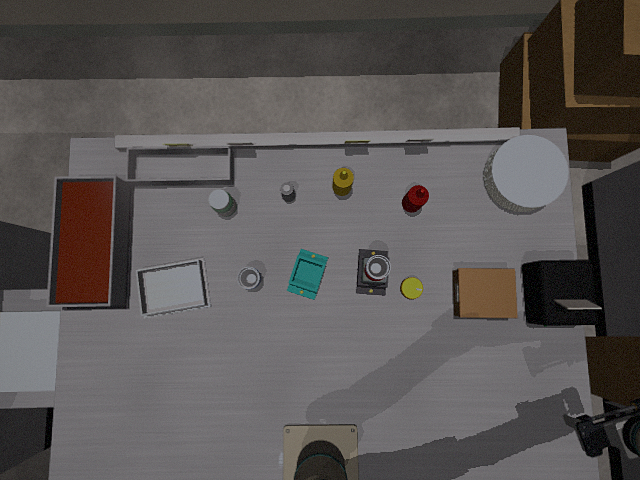

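View pics/scene0.png

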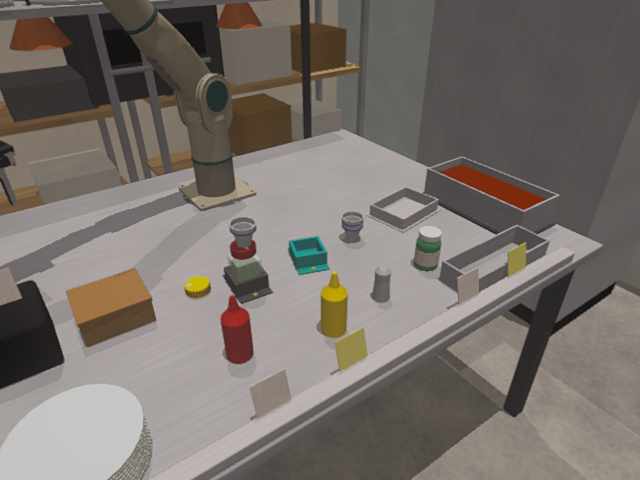

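The top view shows the stack at about (250,278) and the dark holder with jar and loose cup at (376,268). The teal decoy is at (308,273) and the yellow cap at (412,288). In the scene view the loose cup is at (243,230) on the red cap at (242,250), and the stack is at (352,225).

```bash
python3 - <<'E'
import cv2,numpy as np
t=cv2.imread('pics/top0.png');s=cv2.imread('pics/scene0.png')
r=lambda im,x,y,w,h:cv2.resize(im[y:y+h,x:x+w],(400,300),interpolation=cv2.INTER_CUBIC)
a=np.vstack([np.hstack([r(t,342,240,80,60),r(t,210,250,80,60)]),np.hstack([r(s,203,210,80,60),r(s,312,195,80,60)])])
cv2.imwrite('pics/crop0.png',a)
E
```

```text
(no output)
```

View pics/crop0.png

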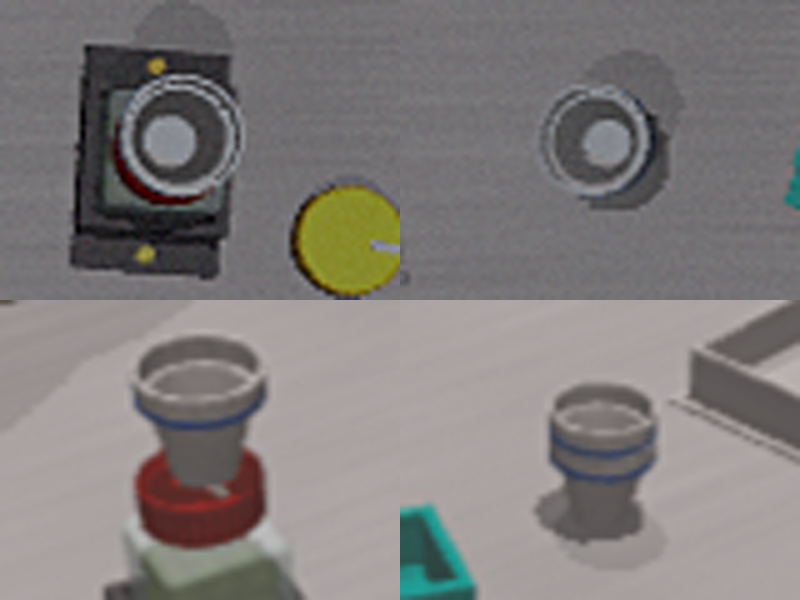

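The crops show the loose rim centre at top (377.8,266.8) and scene (242.6,223.6), and the stack rim at top (~249.4,277.6) and scene (352.2,216.4). The jar stands centred in the dark holder.

```bash
python3 - <<'E'
from h import *
t=read_camera('top'); s=read_camera('scene')
# circle fit on bright rim in top view: rough via contour of gray-bright
print('loose',ray(t,(377.8,266.8),.179),ray(s,(242.6,223.6),.179))
print('stack',ray(t,(249.5,277.6),.074),ray(s,(352.2,216.4),.074))
im=t['image'].astype(int); m=((im.max(2)<75)).astype('uint8'); 
m2=np.zeros_like(m); m2[240:300,350:395]=m[240:300,350:395]
cs=max(cv2.findContours(m2,0,1)[0],key=cv2.contourArea); print(cv2.minAreaRect(cs))
# foot corners/screws
f=np.array([[87,45],[230,57],[217,278],[70,267]])/5-.4+[342,240]
p=ray(t,f,.006); print(np.round(p,3).tolist(), p.mean(0))
e=p[[0,1]].mean(0)-p[[2,3]].mean(0); print('yaw',np.degrees(np.arctan2(e[1],e[0])),np.linalg.norm(e))
# cap red in scene: silhouette -> top-plane extents
h=cv2.cvtColor(s['image'],cv2.COLOR_RGB2HSV); r=((h[...,0]<8)|(h[...,0]>172))&(h[...,1]>120)
ys,xs=np.nonzero(r[235:262,225:262]); xs+=225; ys+=235; print('cap',xs.min(),xs.max(),ys.min(),ys.max(),(xs.min()+xs.max())/2)
for P in(ray(t,(377.8,266.8),.179)[0],ray(s,(242.6,223.6),.179)[0]): P[2]=.121; print(proj(s,P+np.array([[0,0,0],[0,0,-.024]])))
o=observe();print(o['time'],o['gripper_width'])
E
```

```text
loose [[ 0.52837817 -0.15565993  0.179     ]] [[ 0.53302463 -0.15430635  0.179     ]]
stack [[0.51032046 0.18772378 0.074     ]] [[0.51377406 0.18954388 0.074     ]]
((372.278076171875, 271.93890380859375), (30.81151008605957, 45.09367370605469), 2.862405300140381)
[[0.594, -0.123, 0.006], [0.586, -0.207, 0.006], [0.458, -0.195, 0.006], [0.465, -0.11, 0.006]] [ 0.52563978 -0.15876771  0.006     ]
yaw -5.563108460608562 0.12930616185971106
cap 231 254 241 258 242.5
[[243.55748235 243.82743236]
 [244.51026314 252.11846154]]
[[244.9667896  244.51466494]
 [245.90489404 252.81651935]]
0.2 1.003004122379013
```

```bash
python3 -m pendant '[{"claw":94,"tx":0.5,"ty":0.7,"tz":0.05},{"claw":94,"tx":0.5,"ty":0.7,"tz":0.05},{"claw":94,"tx":0.55,"ty":0.75},{"claw":94,"tx":0.55,"ty":0.75},{"claw":94,"tx":0.55,"ty":0.75},{"claw":94,"tx":0.55,"ty":0.75},{"claw":94,"tx":0.55,"ty":0.75},{"claw":94,"tx":0.55,"ty":0.75}]' 10
python3 -c "
from h import *
o=observe();print(o['time'],o['q'],o['tcp_pos'],np.round(o['tcp_rot'],3).tolist())"
```

```text
0.2 [ 1.22021317  0.62899476  0.03847796  1.51796417 -0.02697692  0.99628135
 -0.0200054 ] [ 0.18259028 -0.62365979  0.40411152] [[0.96, 0.281, -0.0], [0.281, -0.96, 0.001], [-0.0, -0.001, -1.0]]invalid input at $[0]: expected keys claw, tx, ty, tz, ax, ay, az
```

```bash
python3 -m pendant '[{"claw":94,"tx":0.5,"ty":0.7,"tz":0.05,"ax":0,"ay":0,"az":0},{"claw":94,"tx":0.5,"ty":0.7,"tz":0.05,"ax":0,"ay":0,"az":0},{"claw":94,"tx":0.55,"ty":0.75,"tz":0,"ax":0,"ay":0,"az":0},{"claw":94,"tx":0.55,"ty":0.75,"tz":0,"ax":0,"ay":0,"az":0},{"claw":94,"tx":0.55,"ty":0.75,"tz":0,"ax":0,"ay":0,"az":0},{"claw":94,"tx":0.55,"ty":0.75,"tz":0,"ax":0,"ay":0,"az":0},{"claw":94,"tx":0.55,"ty":0.75,"tz":0,"ax":0,"ay":0,"az":0},{"claw":94,"tx":0.55,"ty":0.75,"tz":0,"ax":0,"ay":0,"az":0}]' 10
python3 -c "
from h import *
o=observe();print(o['time'],o['q'],o['tcp_pos'],np.round(o['tcp_rot'],3).tolist())"
```

```text
time: 1.2
tcp_pos: [0.4415, -0.2683, 0.4108]
tcp_rot: [[0.96, 0.281, 0.0], [0.281, -0.96, -0.0], [0.0, 0.0, -1.0]]
wrist_force: [0.7, -0.2, 0.4]
gripper_width: 0.999
grasp_force: 0.0
1.2 [ 0.48437233  0.43007044  0.01030694  1.87897576 -0.00580186  0.83221148
 -0.78848693] [ 0.44151992 -0.26825758  0.41075903] [[0.96, 0.281, 0.0], [0.281, -0.96, -0.0], [0.0, 0.0, -1.0]]
```

```bash
python3 -m pendant '[{"claw":94,"tx":0.49,"ty":0.63,"tz":0,"ax":0,"ay":0,"az":0},{"claw":94,"tx":0.49,"ty":0.63,"tz":0,"ax":0,"ay":0,"az":0},{"claw":94,"tx":0.49,"ty":0.63,"tz":0,"ax":0,"ay":0,"az":0},{"claw":94,"tx":0,"ty":0,"tz":0,"ax":0,"ay":0,"az":0},{"claw":94,"tx":0,"ty":0,"tz":-0.3,"ax":0,"ay":0,"az":0},{"claw":94,"tx":0,"ty":0,"tz":-0.3,"ax":0,"ay":0,"az":0},{"claw":94,"tx":0,"ty":0,"tz":-0.18,"ax":0,"ay":0,"az":0},{"claw":94,"tx":0,"ty":0,"tz":0,"ax":0,"ay":0,"az":0}]' 10
python3 - <<'E'
from h import *
s=snap('scene','scene1.png');t=snap('top','top1.png')
r=lambda im,x,y,w,h:cv2.resize(im[y:y+h,x:x+w,::-1],(400,300),interpolation=cv2.INTER_CUBIC)
cv2.imwrite('pics/crop1.png',np.hstack([r(t['image'],337,235,80,60),r(s['image'],203,200,80,60)]))
E
```

```text
time: 2.2
tcp_pos: [0.5283, -0.157, 0.3633]
tcp_rot: [[0.96, 0.28, -0.002], [0.28, -0.96, 0.0], [-0.002, -0.001, -1.0]]
wrist_force: [-0.5, -0.5, 0.2]
gripper_width: 1.005
grasp_force: 0.0
```

View pics/crop1.png

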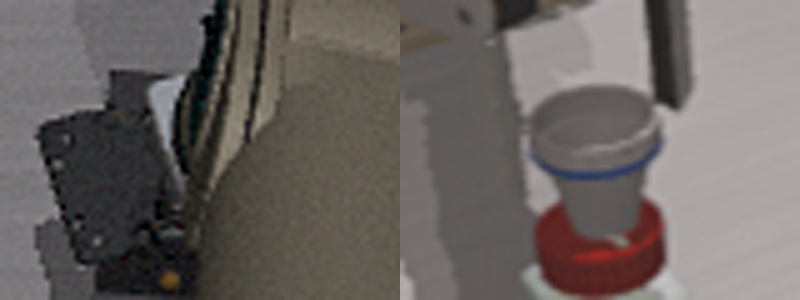

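The crop shows the right finger beside the cup band, with its tip near the rim. The left finger isn't clear, so I'll project the expected tip positions.

```bash
python3 - <<'E'
from h import *
o=observe(); s=read_camera('scene'); R=np.array(o['tcp_rot']);p=np.array(o['tcp_pos'])
for y in(-.053,0,.053):
    print(y,(proj(s,p+R@[0,y,.199])[0]),(proj(s,p+R@[0,y,.18])[0]))
cv2.imwrite('pics/s2.png',cv2.resize(s['image'][170:280,160:310,::-1],(750,550),interpolation=cv2.INTER_CUBIC))
E
```

```text
-0.053 [257.52308186 219.27213158] [256.88965366 212.38291191]
0 [241.397415   228.26940461] [240.58499683 221.24581488]
0.053 [224.19682249 237.86301893] [223.18268945 230.70155245]
```

View pics/s2.png

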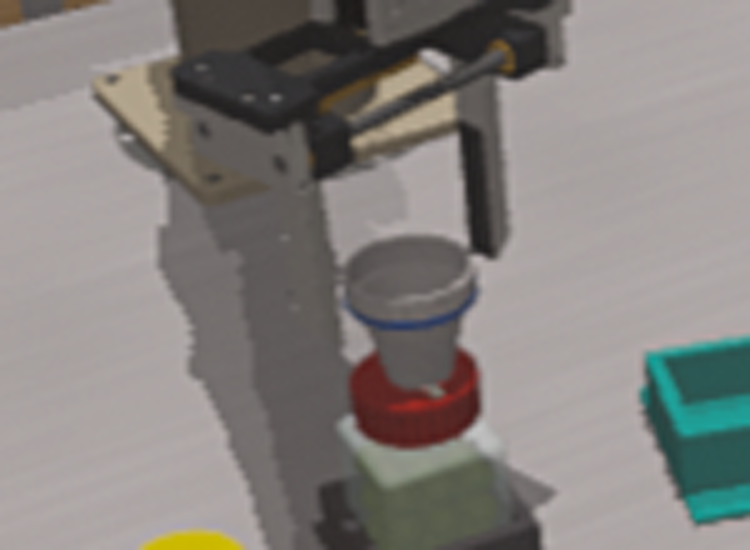

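Both fingers straddle the band: the right tip is at (258,221) as projected and the left one is beside the cup. I'll close now.

```bash
python3 -m pendant '[{"claw":50,"tx":0.02,"ty":0.02,"tz":0,"ax":0,"ay":0,"az":0},{"claw":50,"tx":0,"ty":0,"tz":0,"ax":0,"ay":0,"az":0},{"claw":50,"tx":0,"ty":0,"tz":0,"ax":0,"ay":0,"az":0},{"claw":50,"tx":0,"ty":0,"tz":0,"ax":0,"ay":0,"az":0},{"claw":50,"tx":0,"ty":0,"tz":0,"ax":0,"ay":0,"az":0},{"claw":50,"tx":0,"ty":0,"tz":0,"ax":0,"ay":0,"az":0},{"claw":50,"tx":0,"ty":0,"tz":0,"ax":0,"ay":0,"az":0},{"claw":50,"tx":0,"ty":0,"tz":0,"ax":0,"ay":0,"az":0}]' 12
```

```text
time: 3.35
tcp_pos: [0.5301, -0.1552, 0.3639]
tcp_rot: [[0.96, 0.281, 0.0], [0.281, -0.96, 0.0], [0.0, 0.0, -1.0]]
wrist_force: [-0.1, 0.2, 0.8]
gripper_width: 0.662
grasp_force: 12.0
```

```bash
python3 -m pendant '[{"claw":50,"tx":0,"ty":0,"tz":0.3,"ax":0,"ay":0,"az":0},{"claw":50,"tx":0,"ty":0,"tz":0.3,"ax":0,"ay":0,"az":0},{"claw":50,"tx":-0.05,"ty":0.95,"tz":0,"ax":0,"ay":0,"az":0},{"claw":50,"tx":-0.05,"ty":0.95,"tz":0,"ax":0,"ay":0,"az":0},{"claw":50,"tx":-0.05,"ty":0.95,"tz":0,"ax":0,"ay":0,"az":0},{"claw":50,"tx":-0.05,"ty":0.95,"tz":0,"ax":0,"ay":0,"az":0},{"claw":50,"tx":-0.05,"ty":0.95,"tz":0,"ax":0,"ay":0,"az":0},{"claw":50,"tx":-0.05,"ty":0.98,"tz":0,"ax":0,"ay":0,"az":0}]' 12
python3 -m pendant '[{"claw":50,"tx":0,"ty":0,"tz":-0.3,"ax":0,"ay":0,"az":0},{"claw":50,"tx":0,"ty":0,"tz":-0.3,"ax":0,"ay":0,"az":0},{"claw":50,"tx":0,"ty":0,"tz":-0.2,"ax":0,"ay":0,"az":0},{"claw":50,"tx":0,"ty":0,"tz":0,"ax":0,"ay":0,"az":0},{"claw":50,"tx":0,"ty":0,"tz":0,"ax":0,"ay":0,"az":0}]' 12
python3 - <<'E'
from h import *
s=read_camera('scene');o=observe();print(o['tcp_pos'])
cv2.imwrite('pics/s3.png',cv2.resize(s['image'][160:270,280:430,::-1],(750,550),interpolation=cv2.INTER_CUBIC))
E
```

```text
time: 4.35
tcp_pos: [0.5118, 0.1901, 0.3997]
tcp_rot: [[0.96, 0.28, 0.0], [0.28, -0.96, -0.0], [-0.0, 0.0, -1.0]]
wrist_force: [1.1, 0.5, -0.3]
gripper_width: 0.66
grasp_force: 12.0
time: 4.97
tcp_pos: [0.5124, 0.1884, 0.3523]
tcp_rot: [[0.96, 0.28, 0.001], [0.28, -0.96, 0.0], [0.001, -0.0, -1.0]]
wrist_force: [-0.2, -0.3, -0.8]
gripper_width: 0.662
grasp_force: 12.0
[0.5123799  0.18850236 0.35250559]
```

View pics/s3.png

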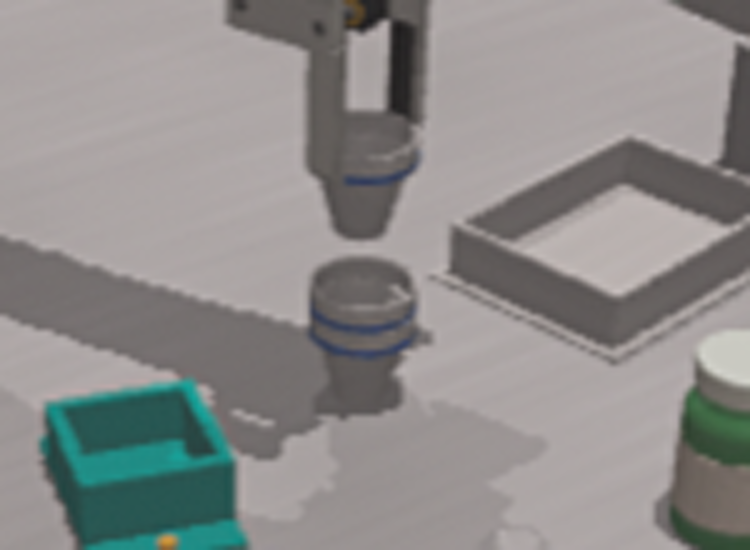

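Held cup foot centre is at about crop (359,226), full image (351.5,204.8). The stack rim centre is at crop (363,282), full image (352.3,216.0).

```bash
python3 - <<'E'
from h import *
s=read_camera('scene')
a=ray(s,(351.5,204.8),.1095)[0];b=ray(s,(352.3,216.0),.074)[0];print(a,b,b-a)
# band of held cup right edge vs stack band right edge, crop 420,150 / 415,300
print(proj(s,[[.5124,.1885,.1095],[.5124,.1885,.1675],[.5124,.1885,.074]]))
E
```

```text
[0.50958218 0.18884568 0.1095    ] [0.51216263 0.19118964 0.074     ] [ 0.00258045  0.00234396 -0.0355    ]
[[352.03419715 205.22684145]
 [352.76340365 186.36495988]
 [351.60658128 216.31084133]]
```

```bash
python3 -m pendant '[{"claw":50,"tx":0.02,"ty":0.02,"tz":-0.3,"ax":0,"ay":0,"az":0},{"claw":50,"tx":0,"ty":0,"tz":-0.3,"ax":0,"ay":0,"az":0},{"claw":50,"tx":0,"ty":0,"tz":-0.3,"ax":0,"ay":0,"az":0},{"claw":50,"tx":0,"ty":0,"tz":-0.15,"ax":0,"ay":0,"az":0},{"claw":50,"tx":0,"ty":0,"tz":-0.1,"ax":0,"ay":0,"az":0},{"claw":50,"tx":0,"ty":0,"tz":-0.06,"ax":0,"ay":0,"az":0},{"claw":50,"tx":0,"ty":0,"tz":0,"ax":0,"ay":0,"az":0},{"claw":50,"tx":0,"ty":0,"tz":0,"ax":0,"ay":0,"az":0}]' 12
python3 -m pendant '[{"claw":50,"tx":0,"ty":0,"tz":-0.03,"ax":0,"ay":0,"az":0},{"claw":50,"tx":0,"ty":0,"tz":-0.03,"ax":0,"ay":0,"az":0},{"claw":50,"tx":0,"ty":0,"tz":0,"ax":0,"ay":0,"az":0}]' 12
```

```text
time: 6.08
tcp_pos: [0.5134, 0.1898, 0.2796]
tcp_rot: [[0.96, 0.281, 0.001], [0.281, -0.96, 0.0], [0.001, -0.0, -1.0]]
wrist_force: [-0.2, -0.2, -0.3]
gripper_width: 0.661
grasp_force: 12.0
time: 6.45
tcp_pos: [0.5132, 0.1898, 0.2756]
tcp_rot: [[0.96, 0.281, -0.0], [0.281, -0.96, -0.0], [-0.0, -0.0, -1.0]]
wrist_force: [-0.3, 1.2, -0.2]
gripper_width: 0.657
grasp_force: 12.0
```

```bash
python3 -m pendant '[{"claw":50,"tx":0,"ty":0,"tz":-0.02,"ax":0,"ay":0,"az":0},{"claw":50,"tx":0,"ty":0,"tz":0,"ax":0,"ay":0,"az":0}]' 12
python3 -m pendant '[{"claw":50,"tx":0,"ty":0,"tz":-0.02,"ax":0,"ay":0,"az":0},{"claw":50,"tx":0,"ty":0,"tz":0,"ax":0,"ay":0,"az":0}]' 12
```

```text
time: 6.7
tcp_pos: [0.5132, 0.1899, 0.2745]
tcp_rot: [[0.96, 0.281, 0.0], [0.281, -0.96, 0.0], [0.0, -0.0, -1.0]]
wrist_force: [-1.1, -0.4, -1.1]
gripper_width: 0.658
grasp_force: 12.0
time: 6.95
tcp_pos: [0.5132, 0.1905, 0.2739]
tcp_rot: [[0.96, 0.281, 0.001], [0.281, -0.96, 0.001], [0.001, -0.001, -1.0]]
wrist_force: [-1.3, 1.4, 5.6]
gripper_width: 0.658
grasp_force: 12.0
```

Contact at 5.6 N at the predicted height. Now open, rise and check.

```bash
python3 -m pendant '[{"claw":66,"tx":0,"ty":0,"tz":0,"ax":0,"ay":0,"az":0},{"claw":72,"tx":0,"ty":0,"tz":0,"ax":0,"ay":0,"az":0},{"claw":94,"tx":0,"ty":0,"tz":0,"ax":0,"ay":0,"az":0},{"claw":94,"tx":0,"ty":0,"tz":0,"ax":0,"ay":0,"az":0},{"claw":94,"tx":0,"ty":0,"tz":0,"ax":0,"ay":0,"az":0},{"claw":94,"tx":0,"ty":0,"tz":0.3,"ax":0,"ay":0,"az":0},{"claw":94,"tx":0,"ty":0,"tz":0.5,"ax":0,"ay":0,"az":0},{"claw":94,"tx":0,"ty":0,"tz":0.7,"ax":0,"ay":0,"az":0}]' 12
python3 - <<'E'
from h import *
s=read_camera('scene');o=observe();print(o['tcp_pos'])
r=lambda im,x,y,w,h:cv2.resize(im[y:y+h,x:x+w,::-1],(400,300),interpolation=cv2.INTER_CUBIC)
cv2.imwrite('pics/s4.png',np.hstack([r(s['image'],312,190,80,60),r(s['image'],203,215,80,60)]))
E
```

```text
time: 7.95
tcp_pos: [0.5128, 0.1896, 0.3634]
tcp_rot: [[0.96, 0.281, -0.002], [0.281, -0.96, -0.001], [-0.002, 0.0, -1.0]]
wrist_force: [0.2, 0.0, 0.4]
gripper_width: 0.999
grasp_force: 0.0
[0.51459401 0.19026519 0.36905513]
```

View pics/s4.png

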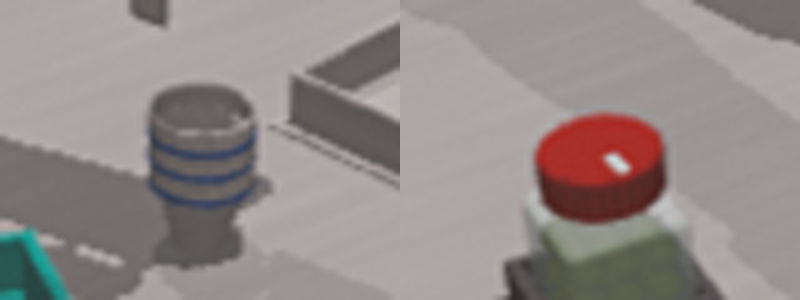

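Three bands are stacked evenly, so the cup is nested. The cap is now clear, with its top centre at about crop (600,150) and the mark pointing toward the camera. Next I'll measure the cap's top face.

```bash
python3 - <<'E'
from h import *
for n,(x,y,w,h),dz in(('scene',(222,230,42,32),0),('top',(355,245,45,40),0)):
    c=read_camera(n); im=c['image'][y:y+h,x:x+w].astype(int)
    red=(im[...,0]-im[...,1:].max(2))
    thr=100 if n=='scene' else 50
    for thr in (50,80,100,120):
        m=(red>thr).astype('uint8'); cs=cv2.findContours(m,0,1)[0]
        if not cs: continue
        k=cv2.convexHull(max(cs,key=cv2.contourArea))
        if len(k)<5: continue
        e=cv2.fitEllipse(k); uv=(e[0][0]+x,e[0][1]+y); print(n,thr,np.round(uv,1),np.round(e[1],1),ray(c,uv,.121)[0])
E
```

```text
scene 50 [242.5 245.2] [16.1 24.9] [ 0.53223166 -0.16034144  0.121     ]
scene 80 [242.3 244.8] [13.7 24.4] [ 0.53029776 -0.15995734  0.121     ]
scene 100 [242.5 244.6] [13.  23.7] [ 0.53002827 -0.15931775  0.121     ]
scene 120 [242.2 244.3] [11.4 22.6] [ 0.52846424 -0.15920934  0.121     ]
top 50 [376.  268.9] [22.6 23. ] [ 0.52670861 -0.15776666  0.121     ]
top 80 [376.1 268.8] [21.8 22.4] [ 0.52700526 -0.157916    0.121     ]
top 100 [376.1 268.8] [21.  21.8] [ 0.52708454 -0.15811555  0.121     ]
```

```bash
python3 -m pendant '[{"claw":94,"tx":0.04,"ty":-0.9,"tz":0.1,"ax":0,"ay":0,"az":0},{"claw":94,"tx":0.04,"ty":-0.98,"tz":0,"ax":0,"ay":0,"az":0},{"claw":94,"tx":0.04,"ty":-0.98,"tz":0,"ax":0,"ay":0,"az":0},{"claw":94,"tx":0.04,"ty":-0.98,"tz":0,"ax":0,"ay":0,"az":0},{"claw":94,"tx":0.04,"ty":-0.98,"tz":0,"ax":0,"ay":0,"az":0},{"claw":94,"tx":0.04,"ty":-0.98,"tz":0,"ax":0,"ay":0,"az":0},{"claw":94,"tx":0,"ty":0,"tz":0,"ax":0,"ay":0,"az":0},{"claw":94,"tx":0,"ty":0,"tz":0,"ax":0,"ay":0,"az":0}]' 50
python3 -c "
from h import *
o=observe();print(o['tcp_pos'],o['q'])"
```

```text
time: 9.1
tcp_pos: [0.5272, -0.1577, 0.3681]
tcp_rot: [[0.96, 0.281, -0.002], [0.281, -0.96, 0.001], [-0.002, -0.002, -1.0]]
wrist_force: [0.2, 0.1, 0.3]
gripper_width: 1.002
grasp_force: 0.0
[ 0.52724282 -0.15774415  0.36814726] [ 0.26102749  0.53122277 -0.03140519  1.83687171  0.02155365  0.77616102
 -1.06769662]
```

```bash
python3 -m pendant '[{"claw":94,"tx":0.01,"ty":0,"tz":-0.4,"ax":0,"ay":0,"az":0},{"claw":94,"tx":0,"ty":0,"tz":-0.4,"ax":0,"ay":0,"az":0},{"claw":94,"tx":0,"ty":0,"tz":-0.3,"ax":0,"ay":0,"az":0},{"claw":94,"tx":0,"ty":0,"tz":-0.16,"ax":0,"ay":0,"az":0},{"claw":94,"tx":0,"ty":0,"tz":0,"ax":0,"ay":0,"az":0},{"claw":94,"tx":0,"ty":0,"tz":0,"ax":0,"ay":0,"az":0}]' 50
python3 -m pendant '[{"claw":50,"tx":0,"ty":0,"tz":0,"ax":0,"ay":0,"az":0},{"claw":50,"tx":0,"ty":0,"tz":0,"ax":0,"ay":0,"az":0},{"claw":50,"tx":0,"ty":0,"tz":0,"ax":0,"ay":0,"az":0},{"claw":50,"tx":0,"ty":0,"tz":0,"ax":0,"ay":0,"az":0},{"claw":50,"tx":0,"ty":0,"tz":0,"ax":0,"ay":0,"az":0},{"claw":50,"tx":0,"ty":0,"tz":0,"ax":0,"ay":0,"az":0},{"claw":50,"tx":0,"ty":0,"tz":0,"ax":0,"ay":0,"az":0},{"claw":50,"tx":0,"ty":0,"tz":0,"ax":0,"ay":0,"az":0}]' 50
```

```text
time: 9.85
tcp_pos: [0.5286, -0.1578, 0.2942]
tcp_rot: [[0.96, 0.282, 0.001], [0.282, -0.96, -0.0], [0.001, 0.0, -1.0]]
wrist_force: [0.2, 0.5, -0.2]
gripper_width: 0.998
grasp_force: 0.0
time: 10.85
tcp_pos: [0.5282, -0.1579, 0.2938]
tcp_rot: [[0.96, 0.281, -0.0], [0.281, -0.96, 0.001], [-0.0, -0.001, -1.0]]
wrist_force: [-1.2, 3.7, 4.4]
gripper_width: 0.654
grasp_force: 50.0
```

```bash
python3 -m pendant '[{"claw":50,"tx":0,"ty":0,"tz":0.002,"ax":0,"ay":0,"az":0.5},{"claw":50,"tx":0,"ty":0,"tz":0.002,"ax":0,"ay":0,"az":0.5},{"claw":50,"tx":0,"ty":0,"tz":0.002,"ax":0,"ay":0,"az":0.5},{"claw":50,"tx":0,"ty":0,"tz":0.002,"ax":0,"ay":0,"az":0.5},{"claw":50,"tx":0,"ty":0,"tz":0.002,"ax":0,"ay":0,"az":0.5},{"claw":50,"tx":0,"ty":0,"tz":0.002,"ax":0,"ay":0,"az":0.5},{"claw":50,"tx":0,"ty":0,"tz":0.002,"ax":0,"ay":0,"az":0.5},{"claw":50,"tx":0,"ty":0,"tz":0.002,"ax":0,"ay":0,"az":0.5}]' 50
python3 -c "
from h import *
o=observe();print(o['moment'])"
```

```text
time: 11.85
tcp_pos: [0.5285, -0.1583, 0.2947]
tcp_rot: [[0.761, 0.649, 0.001], [0.649, -0.761, 0.0], [0.001, 0.001, -1.0]]
wrist_force: [0.4, 2.6, 3.7]
gripper_width: 0.658
grasp_force: 50.0
[ 0.58926267  0.15831594 -0.35826146]
```

Turned 24° with moderate forces. Continuing.

```bash
for i in 1; do python3 -m pendant '[{"claw":50,"tx":0,"ty":0,"tz":0.002,"ax":0,"ay":0,"az":0.5},{"claw":50,"tx":0,"ty":0,"tz":0.002,"ax":0,"ay":0,"az":0.5},{"claw":50,"tx":0,"ty":0,"tz":0.002,"ax":0,"ay":0,"az":0.5},{"claw":50,"tx":0,"ty":0,"tz":0.002,"ax":0,"ay":0,"az":0.5},{"claw":50,"tx":0,"ty":0,"tz":0.002,"ax":0,"ay":0,"az":0.5},{"claw":50,"tx":0,"ty":0,"tz":0.002,"ax":0,"ay":0,"az":0.5},{"claw":50,"tx":0,"ty":0,"tz":0.002,"ax":0,"ay":0,"az":0.5},{"claw":50,"tx":0,"ty":0,"tz":0.002,"ax":0,"ay":0,"az":0.5}]' 50; done
python3 -m pendant '[{"claw":50,"tx":0,"ty":0,"tz":0.002,"ax":0,"ay":0,"az":0.5},{"claw":50,"tx":0,"ty":0,"tz":0.002,"ax":0,"ay":0,"az":0.5},{"claw":50,"tx":0,"ty":0,"tz":0.002,"ax":0,"ay":0,"az":0.5},{"claw":50,"tx":0,"ty":0,"tz":0.002,"ax":0,"ay":0,"az":0.5},{"claw":50,"tx":0,"ty":0,"tz":0.002,"ax":0,"ay":0,"az":0.5}]' 50
python3 -c "
from h import *
o=observe();print(o['moment'])"
```

```text
time: 12.85
tcp_pos: [0.5285, -0.1572, 0.296]
tcp_rot: [[0.43, 0.903, 0.001], [0.903, -0.43, 0.002], [0.002, 0.0, -1.0]]
wrist_force: [-2.6, 6.0, 8.6]
gripper_width: 0.656
grasp_force: 50.0
time: 13.48
tcp_pos: [0.528, -0.1576, 0.2967]
tcp_rot: [[0.181, 0.983, -0.0], [0.983, -0.181, 0.001], [0.001, -0.0, -1.0]]
wrist_force: [-3.8, 4.9, 9.4]
gripper_width: 0.654
grasp_force: 50.0
[ 0.93325384  0.8092496  -0.0468024 ]
```

```bash
python3 -m pendant '[{"claw":50,"tx":0,"ty":0,"tz":0.002,"ax":0,"ay":0,"az":0.5},{"claw":50,"tx":0,"ty":0,"tz":0.002,"ax":0,"ay":0,"az":0.5},{"claw":50,"tx":0,"ty":0,"tz":0.002,"ax":0,"ay":0,"az":0.5},{"claw":50,"tx":0,"ty":0,"tz":0.002,"ax":0,"ay":0,"az":0.5},{"claw":50,"tx":0,"ty":0,"tz":0,"ax":0,"ay":0,"az":0},{"claw":50,"tx":0,"ty":0,"tz":0,"ax":0,"ay":0,"az":0}]' 50
python3 - <<'E'
from h import *
print(observe()['moment']);s=read_camera('scene')
cv2.imwrite('pics/s5.png',cv2.resize(s['image'][200:300,180:310,::-1],(780,600),interpolation=cv2.INTER_CUBIC))
E
```

```text
time: 14.22
tcp_pos: [0.5279, -0.1578, 0.2968]
tcp_rot: [[-0.025, 1.0, -0.001], [1.0, 0.025, 0.001], [0.001, -0.001, -1.0]]
wrist_force: [-3.0, 4.4, 6.4]
gripper_width: 0.658
grasp_force: 50.0
[ 0.88957163  0.7016616  -0.02010174]
```

View pics/s5.png

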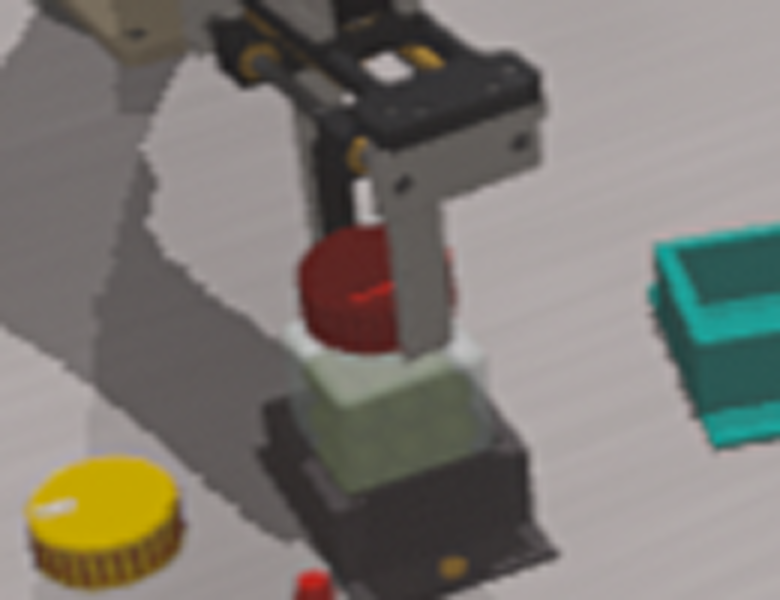

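The jar is seated. The mark is no longer at the front (it's hidden behind the finger), and the twist moment has dropped to about zero, so the thread is free. I'll lift gently and watch the force.

```bash
python3 -m pendant '[{"claw":50,"tx":0,"ty":0,"tz":0.03,"ax":0,"ay":0,"az":0},{"claw":50,"tx":0,"ty":0,"tz":0.03,"ax":0,"ay":0,"az":0},{"claw":50,"tx":0,"ty":0,"tz":0,"ax":0,"ay":0,"az":0}]' 50
python3 -m pendant '[{"claw":50,"tx":0,"ty":0,"tz":0.03,"ax":0,"ay":0,"az":0},{"claw":50,"tx":0,"ty":0,"tz":0.03,"ax":0,"ay":0,"az":0},{"claw":50,"tx":0,"ty":0,"tz":0,"ax":0,"ay":0,"az":0}]' 50
```

```text
time: 14.65
tcp_pos: [0.5281, -0.1586, 0.3]
tcp_rot: [[-0.023, 1.0, -0.0], [1.0, 0.023, -0.0], [-0.0, -0.0, -1.0]]
wrist_force: [-1.1, 2.0, -1.0]
gripper_width: 0.655
grasp_force: 50.0
time: 15.02
tcp_pos: [0.5284, -0.1583, 0.3042]
tcp_rot: [[-0.023, 1.0, 0.001], [1.0, 0.023, -0.0], [-0.0, 0.001, -1.0]]
wrist_force: [-1.3, 0.8, 0.8]
gripper_width: 0.657
grasp_force: 50.0
```

```bash
python3 -m pendant '[{"claw":50,"tx":0,"ty":0,"tz":0.06,"ax":0,"ay":0,"az":0},{"claw":50,"tx":0,"ty":0,"tz":0.1,"ax":0,"ay":0,"az":0},{"claw":50,"tx":0,"ty":0,"tz":0.15,"ax":0,"ay":0,"az":0},{"claw":50,"tx":0,"ty":0,"tz":0.15,"ax":0,"ay":0,"az":0},{"claw":50,"tx":0,"ty":0,"tz":0.16,"ax":0,"ay":0,"az":0},{"claw":50,"tx":0,"ty":0,"tz":0,"ax":0,"ay":0,"az":0},{"claw":50,"tx":0,"ty":0,"tz":0,"ax":0,"ay":0,"az":0},{"claw":50,"tx":0,"ty":0,"tz":0,"ax":0,"ay":0,"az":0}]' 50
python3 - <<'E'
from h import *
s=read_camera('scene')
cv2.imwrite('pics/s6.png',cv2.resize(s['image'][180:300,200:360,::-1],(800,600),interpolation=cv2.INTER_CUBIC))
E
```

```text
time: 16.02
tcp_pos: [0.5281, -0.1582, 0.3407]
tcp_rot: [[-0.023, 1.0, -0.001], [1.0, 0.023, 0.0], [0.0, -0.001, -1.0]]
wrist_force: [0.4, 0.1, -0.5]
gripper_width: 0.66
grasp_force: 50.0
```

View pics/s6.png

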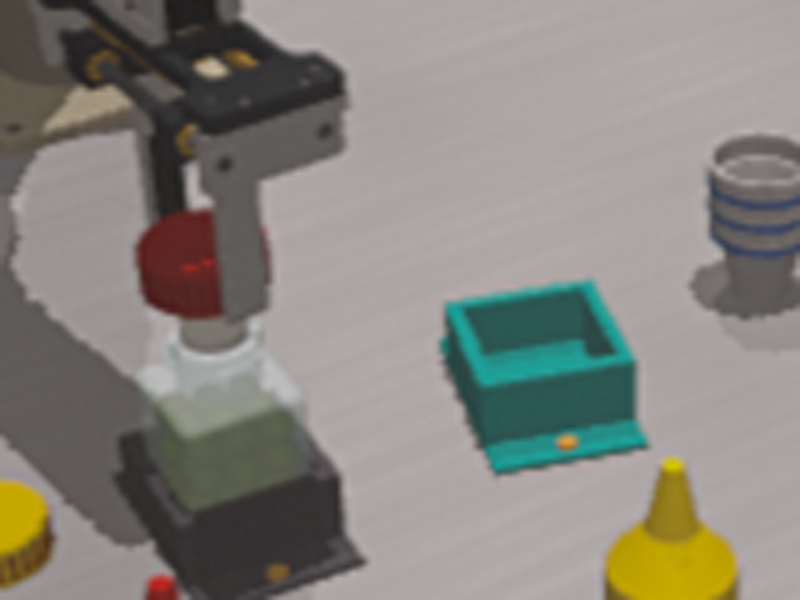

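The cap is level above the open, seated jar, with the neck and seal showing at about crop (213,340). The stack is intact. Handing in.

```bash
python3 -c "
from plant import close_job
print(close_job())"
```

```text
the job is handed in; nothing more can be done
None
```

I nested the loose cup in the stack and let go of it, then turned the cap about 75° until the thread let go. The job is handed in with the cap held level about 3 cm above the open jar, which is still seated in its holder. The hand-in returned no verdict.

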